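Set up the oiling tray with holdfasts and spread the bun feet

TASK

Get the batch of turned feet ready for oiling: push the tray away from you until it lies flat against the batten, with its two end ledges under the holdfast pads, then drive both holdfasts down with the mallet until their pads bear on the ledges, without pushing them by hand, and set the mallet back down on the bench, clear of the tray and holdfasts. Spread the heaped feet inside the tray into one even layer over its whole floor, with no bare corner or middle, with a clear gap of about a finger's width between all neighbours and none on top of another, and keep tray and holdfasts as you set them. Leave the oil bottle, brush and chisel alone.

Things in the scene. Friction and masses are not known exactly. Their poses are not given: they have to be found in the camera images.
- tray: loose shallow wooden oiling tray, 0.7 kg: a pale base board 214 mm (x) by 454 mm (y) and 14 mm thick, with a brown frame 12 mm thick that stands 30 mm above the board (top 44 mm above the bench). Inside the frame the floor is 190 mm (x) by 320 mm (y), 14 mm above the bench; beyond the frame at either y end the board sticks out 55 mm as a bare ledge. Origin at the centre of its underside; +x points away from the robot (to the batten), +y to the left
- batten: fixed dark wooden stop on the bench beyond the tray, 30 mm (x) by 340 mm (y) by 30 mm high, origin at the centre of its underside; its front face is 15 mm from there along its -x. With the tray home the tray's origin lies 122 mm from the batten's origin along the batten's -x, at the same y; it starts 35 to 60 mm short of that and up to 10 mm and 0.05 rad askew, and its load of feet makes it take about 6 to 12 N to slide
- socket_left: the left holdfast (the one on the robot's left) where its round iron shaft enters a brass-ringed hole in the bench; fixed. Origin on the shaft's axis at the bench surface; its x axis points level towards the tray, along the holdfast's arm
- holdfast_left (a joint): how far the left holdfast has been driven down into its hole, in m: 0 is fully raised, 0.032 the limit. Its sprung shaft grips the hole, needs a downward blow or push of about 8 to 10 N to move, more if fast, and stays where it is left. Its pad meets the tray's ledge at about 0.018, if the ledge is under it; it starts anywhere from 0 to 0.005
- holdfast_left_top (a point): centre of the flat striking crown on top of the left holdfast's shaft, 34 mm in diameter, 104 mm above the bench when fully raised
- holdfast_left_pad (a point): centre of the underside of the left holdfast's square pad (about 35 mm), at the end of its arm 100 mm from the shaft towards the tray; 32 mm above the bench when fully raised
- socket_right: the right holdfast (the one on the robot's right) where its round iron shaft enters a brass-ringed hole in the bench; fixed. Origin on the shaft's axis at the bench surface; its x axis points level towards the tray, along the holdfast's arm
- holdfast_right (a joint): how far the right holdfast has been driven down into its hole, in m: 0 is fully raised, 0.032 the limit. Its sprung shaft grips the hole, needs a downward blow or push of about 8 to 10 N to move, more if fast, and stays where it is left. Its pad meets the tray's ledge at about 0.018, if the ledge is under it; it starts anywhere from 0 to 0.005
- holdfast_right_top (a point): centre of the flat striking crown on top of the right holdfast's shaft, 34 mm in diameter, 104 mm above the bench when fully raised
- holdfast_right_pad (a point): centre of the underside of the right holdfast's square pad (about 35 mm), at the end of its arm 100 mm from the shaft towards the tray; 32 mm above the bench when fully raised
- mallet: loose joiner's mallet, 0.42 kg, standing on one striking face with its handle level: a brown wooden head 80 mm (x, along the handle) by 62 mm (y) by 100 mm (z, between the striking faces, each with a dark band near it), and a dark handle 24 mm wide (y) and 30 mm high (z) along -x, from 40 to 250 mm behind the head's centre. Origin at the centre of the head, 50 mm above the bench as it stands. Any side of the head may strike
- mallet_grip (a point): point on the axis of the mallet's handle 65 mm from the head's centre, near the centre of mass, where it may be gripped across its 24 mm width
- foot1: one of the six to eight loose turned wooden bun feet (some of the eight may be absent), brown with a dark line round the middle, 70 g, alike but for shade: a round bulge 60 mm in diameter, flat underside 48 mm across, and a narrower round collar 38 mm in diameter and 18 mm high on top; 50 mm tall in all. Origin on its axis in the middle of the bulge, 18 mm above its underside and 32 mm below the top of its collar; z points up through the collar
- foot2: one of the six to eight loose turned wooden bun feet (some of the eight may be absent), brown with a dark line round the middle, 70 g, alike but for shade: a round bulge 60 mm in diameter, flat underside 48 mm across, and a narrower round collar 38 mm in diameter and 18 mm high on top; 50 mm tall in all. Origin on its axis in the middle of the bulge, 18 mm above its underside and 32 mm below the top of its collar; z points up through the collar
- foot3: one of the six to eight loose turned wooden bun feet (some of the eight may be absent), brown with a dark line round the middle, 70 g, alike but for shade: a round bulge 60 mm in diameter, flat underside 48 mm across, and a narrower round collar 38 mm in diameter and 18 mm high on top; 50 mm tall in all. Origin on its axis in the middle of the bulge, 18 mm above its underside and 32 mm below the top of its collar; z points up through the collar
- foot4: one of the six to eight loose turned wooden bun feet (some of the eight may be absent), brown with a dark line round the middle, 70 g, alike but for shade: a round bulge 60 mm in diameter, flat underside 48 mm across, and a narrower round collar 38 mm in diameter and 18 mm high on top; 50 mm tall in all. Origin on its axis in the middle of the bulge, 18 mm above its underside and 32 mm below the top of its collar; z points up through the collar
- foot5: one of the six to eight loose turned wooden bun feet (some of the eight may be absent), brown with a dark line round the middle, 70 g, alike but for shade: a round bulge 60 mm in diameter, flat underside 48 mm across, and a narrower round collar 38 mm in diameter and 18 mm high on top; 50 mm tall in all. Origin on its axis in the middle of the bulge, 18 mm above its underside and 32 mm below the top of its collar; z points up through the collar
- foot6: one of the six to eight loose turned wooden bun feet (some of the eight may be absent), brown with a dark line round the middle, 70 g, alike but for shade: a round bulge 60 mm in diameter, flat underside 48 mm across, and a narrower round collar 38 mm in diameter and 18 mm high on top; 50 mm tall in all. Origin on its axis in the middle of the bulge, 18 mm above its underside and 32 mm below the top of its collar; z points up through the collar
- foot7: one of the six to eight loose turned wooden bun feet (some of the eight may be absent), brown with a dark line round the middle, 70 g, alike but for shade: a round bulge 60 mm in diameter, flat underside 48 mm across, and a narrower round collar 38 mm in diameter and 18 mm high on top; 50 mm tall in all. Origin on its axis in the middle of the bulge, 18 mm above its underside and 32 mm below the top of its collar; z points up through the collar
- foot8: one of the six to eight loose turned wooden bun feet (some of the eight may be absent), brown with a dark line round the middle, 70 g, alike but for shade: a round bulge 60 mm in diameter, flat underside 48 mm across, and a narrower round collar 38 mm in diameter and 18 mm high on top; 50 mm tall in all. Origin on its axis in the middle of the bulge, 18 mm above its underside and 32 mm below the top of its collar; z points up through the collar
- oil_bottle: amber oil bottle, 64 mm across, 170 mm tall, standing to the left; leave alone; origin at the centre of its underside
- oil_brush: brush lying on the near left of the bench; leave alone; origin at the middle of its underside
- chisel: flat carving chisel about 230 mm long lying beyond the batten; leave alone; dark handle, origin where blade meets handle, underside

How it is judged:
By the outcome, as a careful person would: the job done as asked, in the order asked, and still so for the second after the job is handed in, with the robot touching nothing.
Of foot6, foot7, foot8 only 1 to 3 are there at a start; the rules pass over those that are not, and their reading is None.
At some moment in a run one of foot2, foot3, foot4, foot5, mallet may be knocked a few centimetres aside while the robot is not near it.
Once in a run the grip may slacken for a moment while it holds something.
It also fails if it takes over 210 s, if anything falls off the work surface, if the arm or the gripper's body presses on something with over 40 N, if the wrist force passes 120 N, or if a joint passes its speed limit or range.

ROBOT

A 6-joint arm with a two-finger parallel gripper is mounted at the origin on the work surface. World frame = base frame: x ahead of the robot, y to its left, z up, the work surface at z = 0. Lengths are in m, angles in rad, forces in N, time in s.
With the tool pointing down it reaches from about 0.3 to 0.825 m from the base axis. Payload 5.4 kg.
Tool frame: the origin (TCP) lies at the very end of the fingers, on their centre line; the grasp point (between the pads) lies 19 mm behind it; z points along the fingers, y is the line along which they close (so a half turn about z gives the same grasp; the last joint's range is limited). The gripper opens to 92 mm and grips with 3 to 60 N. Pads are 20 mm wide; open, the fingers measure 128 mm over their backs; the gripper's body (75 mm by 189 mm) begins 69 mm behind the grasp point.
Start: joints at [1.059, 0.158, 1.597, -0, 1.386, -0.21], TCP at [0.171, 0.549, 0.191] pointing down, gripper open.
Joint ranges: [-2.91, 2.91], [-0.94, 2.29], [0.18, 2.7], [-1.29, 4.43], [0.17, 2.64], [-3, 3]. Speed limits (rad/s): [2.57, 2.57, 3.14, 3.14, 3.14, 3.14].

INTERFACE

Orientations are given as a rotation vector (axis times angle).
In Python, from workcell import bot gives the robot as it stands. Calls block until the motion is done:
- bot.goto(position, orientation): joint-space move of the TCP to a pose.
- bot.line_to(position, rot=None, max_speed=0.15): straight line of the TCP; rot=None keeps the orientation; max_speed is the mean speed in m/s.
- bot.set_joints(angles): joint-space move.
- bot.set_gripper(opening, newtons=None): opening from 0.0 (shut) to 1.0 (fully open); newtons is the grip in N (None keeps the last); returns when the fingers have stopped.
- bot.hold(seconds).
- bot.inverse_kinematics(position, orientation): joint angles nearest the present ones, or None.
- bot.read_camera(name): name is "scene" or "top" or "wrist"; returns a dict with "pixels" (400x640x3 uint8, blue, green, red), "fx", "fy", "cx", "cy" (pixels), "k1" (the pictures are not rectified: a ray, as slopes to the right and down, at radius r is drawn at 1 + k1 r^2 times it, then the intrinsics apply), "R" (3x3) and "t" (3): a world point X has camera coordinates R X + t. Camera axes: x right, y down, z forward; pixel columns grow to the right and rows downward; lengths in m; the calibration is good to about 2 mm. A picture is of the moment at which its call begins. There is no depth.
A pose or a line that the arm cannot do raises bot.MotionError and nothing moves.
- bot.job_done(): hands the job in; it is judged then, once.
Readings, each from a call of its own:
- bot.current_clock(): time.
- bot.current_joints(): joint angles.
- bot.current_joint_vel(): joint speeds.
- bot.current_effort(): joint torques, N m.
- bot.current_ee_pos(): TCP position.
- bot.current_tool_rot(): TCP orientation.
- bot.current_contact_force(): force on the tool from outside, world axes, zero at the start.
- bot.current_ft_torque(): the same for the moment, N m.
- bot.current_opening(): opening from 0.0 (shut) to 1.0 (fully open).
- bot.current_grip_force(): force on a finger pad.
Only numpy, scipy, OpenCV 4.12 (cv2) and the standard library are available. Lean on these libraries where they do the work, as an engineer would, in place of code of your own. Each camera call takes 0.05 s, during which the arm holds its last target. There are 200 camera calls.

## Working session

There is one attempt and no reset: what is moved stays moved. The work goes in short steps, each a Python script; the robot and the scene stay as the last script left them, time stands still between calls to the robot, and variables do not carry over. Pictures are saved under pics/ and viewed, at most 14 in all, crops included, and the job is handed in when it is done.

```bash
ls; mkdir -p pics; cat > h.py <<'E'
import numpy as np, cv2
from workcell import bot
from scipy.spatial.transform import Rotation as Ro
def down(yaw):  # tool z down, tool y axis along direction yaw+90 in world (yaw = tool x dir)
    c,s=np.cos(yaw),np.sin(yaw)
    return Ro.from_matrix(np.array([[c,s,0],[s,-c,0],[0,0,-1.]])).as_rotvec()
def cam(n):
    d=bot.read_camera(n); d['R']=np.array(d['R']);d['t']=np.array(d['t']); return d
def ray(d,uv):
    x=(uv[0]-d['cx'])/d['fx'];y=(uv[1]-d['cy'])/d['fy'];k=d['k1'];a,b=x,y
    for _ in range(20):
        f=1+k*(a*a+b*b);a,b=x/f,y/f
    C=-d['R'].T@d['t'];return C,d['R'].T@np.array([a,b,1.])
def onz(d,uv,z):
    C,v=ray(d,uv);return C+v*(z-C[2])/v[2]
def proj(d,X):
    c=d['R']@np.asarray(X)+d['t'];a,b=c[:2]/c[2];f=1+d['k1']*(a*a+b*b)
    return np.array([a*f*d['fx']+d['cx'],b*f*d['fy']+d['cy']])
E
python3 - <<'E'
from h import *
for n in ('scene','top'):
    d=cam(n);cv2.imwrite(f'pics/{n}0.png',d['pixels']);print(n,d['fx'],d['k1'],-d['R'].T@d['t'],d['R'].round(2).tolist())
print(bot.current_clock(),bot.current_tool_rot(),bot.current_opening())
E
```

```text
pics
scene 378.71622787173715 -0.09075683743000236 [ 1.32185748 -0.26347268  0.92970716] [[0.39, 0.92, 0.0], [0.63, -0.27, -0.73], [-0.67, 0.29, -0.69]]
top 480.297476418234 0.014018560303744362 [0.34098355 0.04543977 1.47545232] [[-0.01, -1.0, -0.02], [-0.99, 0.01, -0.15], [0.15, 0.02, -0.99]]
0.1 [-4.72228511e-01 -3.10531100e+00  2.45393217e-03] 1.002466715794876
```

View pics/scene0.png

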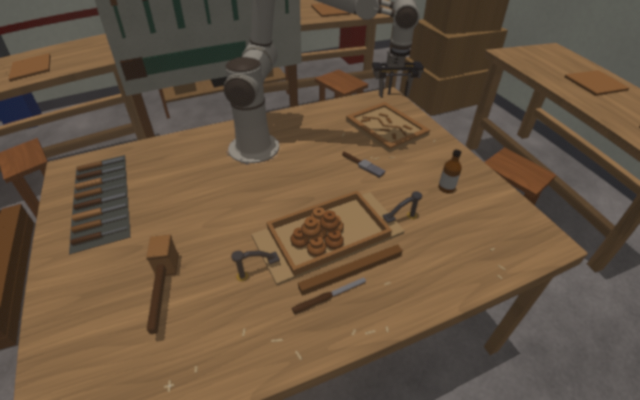

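View pics/top0.png

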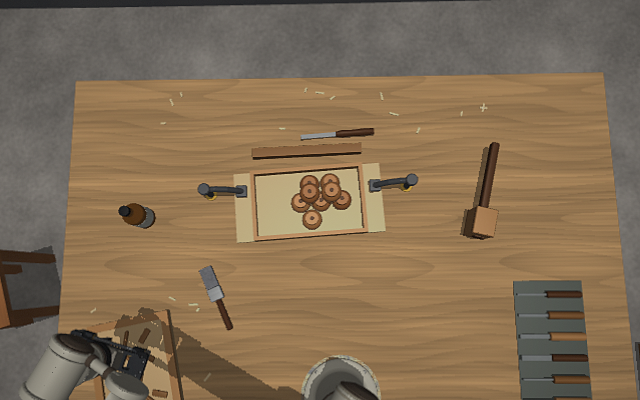

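The scene view shows the tray with the heaped feet at about (325,232), the holdfasts at (415,200) and (238,262), and the mallet at (160,250). The top view shows the tray at (308,203), the batten at (307,151), the crowns at (203,190) and (412,180), and the mallet head at (480,222) with its handle pointing away from the robot. I'll enlarge the top view to read it more precisely.

```bash
python3 - <<'E'
import cv2
im=cv2.imread('pics/top0.png')
c=im[120:270,190:510]; cv2.imwrite('pics/c1.png',cv2.resize(c,None,fx=2.5,fy=2.5,interpolation=cv2.INTER_CUBIC))
E
```

```text
(no output)
```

View pics/c1.png

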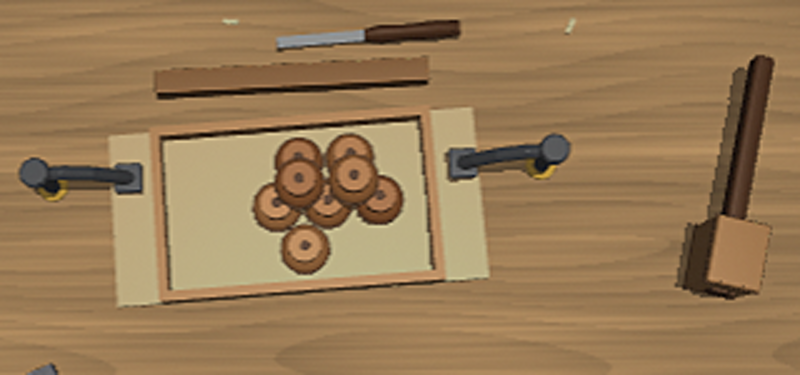

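The crop shows eight feet: six on the floor and two on top, at about (298,182) and (353,177). The batten's front top edge runs from (157,92) to (428,80). The tray's ledge corners are about (109,135), (118,306), (489,277) and (472,107). The crowns are at (33,172) and (555,148), and the mallet head's top spans (713,215) to (770,298).

```bash
python3 - <<'E'
from h import *
d=cam('top')
P=lambda n,u,v,z:print(n,onz(d,(u/2.5+190-.3,v/2.5+120-.3),z).round(4))
for n,u,v,z in [('batFL',157,92,.03),('batFR',428,80,.03),('batBL',155,72,.03),('batBR',428,57,.03),
('trLF',109,135,.014),('trLN',118,306,.014),('trRN',489,277,.014),('trRF',472,107,.014),
('frLF',150,128,.044),('frRF',429,107,.044),('frLN',161,297,.044),('frRN',443,275,.044),
('crL',33,172,.102),('crR',555,148,.102),('padL',131,178,.045),('padR',462,163,.045),
('mhFL',719,215,.1),('mhFR',771,222,.1),('mhNL',708,291,.1),('mhNR',761,299,.1),('hEnd',762,57,.065),('hNeck',737,216,.065)]: P(n,u,v,z)
E
```

```text
batFL [0.7144 0.2601 0.03  ]
batFR [ 0.7255 -0.0756  0.03  ]
batBL [0.74   0.2629 0.03  ]
batBR [ 0.7548 -0.0762  0.03  ]
trLF [0.6642 0.3219 0.014 ]
trLN [0.4507 0.3069 0.014 ]
trRN [ 0.4822 -0.1456  0.014 ]
trRF [ 0.6945 -0.1308  0.014 ]
frLF [0.6657 0.2661 0.044 ]
frRF [ 0.6879 -0.0749  0.044 ]
frLN [0.4588 0.2502 0.044 ]
frRN [ 0.4822 -0.087   0.044 ]
crL [0.6015 0.3935 0.102 ]
crR [ 0.6233 -0.2148  0.102 ]
padL [0.6037 0.2882 0.045 ]
padR [ 0.6178 -0.1131  0.045 ]
mhFL [ 0.5431 -0.3993  0.1   ]
mhFR [ 0.5344 -0.4577  0.1   ]
mhNL [ 0.4559 -0.3818  0.1   ]
mhNR [ 0.4463 -0.4408  0.1   ]
hEnd [ 0.7392 -0.4726  0.065 ]
hNeck [ 0.5468 -0.4315  0.065 ]
```

```bash
cat >> h.py <<'E'
def rot(p,yaw):
    """down-pointing orientation (mod half turn) keeping joint 6 nearest the middle"""
    best=None
    for y in (yaw,yaw+np.pi):
        r=down(y);q=bot.inverse_kinematics(list(p),list(r))
        if q is not None and (best is None or abs(q[5])<best[0]): best=(abs(q[5]),r)
    return best[1]
def go(p,yaw): bot.goto(list(p),list(rot(p,yaw)))
def F(): return np.array(bot.current_contact_force())
E
python3 - <<'E'
from h import *
c=np.array([.5729,.0881]);yw=.07
def near(c,yw,back): u=np.array([np.cos(yw),np.sin(yw)]);return c-u*back
p=near(c,yw,.107+.010+.020)
go([*p,.2],yw); bot.line_to([*p,.014]); print(bot.current_joints()[5],F().round(1))
p=near(c,yw,.107+.010+.002); r=rot([*p,.014],yw); bot.line_to([*p,.014],max_speed=.05); f0=F();print(f0.round(1))
h=np.array([.6116,.0882]);th=.036
for i in range(1,30):
    s=min(i/12,1);cc=c+(h-c)*s;y=yw+(th-yw)*s
    p=near(cc,y,.117)
    if i>12:p=near(h,th,.117-.001*(i-12))
    bot.line_to([*p,.014],list(rot([*p,.014],y)),max_speed=.05)
    f=F();print(i,f.round(1),np.array(bot.current_ee_pos()).round(4),round(bot.current_ft_torque()[2],2))
    if np.linalg.norm(f[:2])>30:break
d=cam('top');cv2.imwrite('pics/top1.png',cv2.resize(d['pixels'][120:270,190:510],None,fx=2.5,fy=2.5,interpolation=cv2.INTER_CUBIC))
print(bot.current_clock())
E
```

```text
1.4049396053560212 [-0.1  0.7 -0.4]
[-0.3  0.4 -0.7]
1 [-4.9 -0.2  2.2] [0.4578 0.0804 0.0135] 0.1
2 [-5.7  0.   3.1] [0.4605 0.0808 0.0132] 0.15
3 [-6.5  0.2  2.4] [0.4636 0.0812 0.0131] 0.22
4 [-5.1 -0.2  2.2] [0.4668 0.0816 0.0131] 0.15
5 [-5.2  0.8  1.2] [0.47   0.0819 0.0131] 0.19
6 [-5.   1.3  1.1] [0.4732 0.0823 0.013 ] 0.14
7 [-5.2  0.9  1.9] [0.4764 0.0826 0.013 ] 0.12
8 [-5.5  0.7  0.3] [0.4796 0.0829 0.013 ] 0.22
9 [-5.6  0.   0.9] [0.4829 0.0833 0.013 ] 0.08
10 [-5.3  0.5  1.2] [0.4861 0.0836 0.013 ] 0.15
11 [-5.9  0.4  1.2] [0.4893 0.084  0.013 ] 0.16
12 [-5.4 -0.   1.3] [0.4925 0.0843 0.013 ] 0.24
13 [-6.5 -0.2  3.9] [0.4929 0.0843 0.013 ] 0.14
14 [-7.3  0.1  3.2] [0.4938 0.0843 0.013 ] 0.12
15 [-7.2  0.2  3. ] [0.4948 0.0844 0.013 ] 0.1
16 [-9.5 -1.4  5. ] [0.4952 0.0844 0.013 ] 0.09
17 [-12.3  -1.2   9.1] [0.4952 0.0844 0.0129] 0.02
18 [-15.9  -1.9  12.2] [0.4952 0.0844 0.0129] 0.04
19 [-20.3  -0.8  15.9] [0.4952 0.0844 0.0129] 0.04
20 [-22.6  -2.   18.4] [0.4952 0.0844 0.0127] 0.09
21 [-25.4  -3.3  21.3] [0.4952 0.0845 0.0126] -0.03
22 [-28.4  -3.1  23.7] [0.4952 0.0844 0.0125] -0.02
23 [-31.5  -3.3  24.7] [0.4952 0.0845 0.0122] -0.04
9.8083
```

View pics/top1.png

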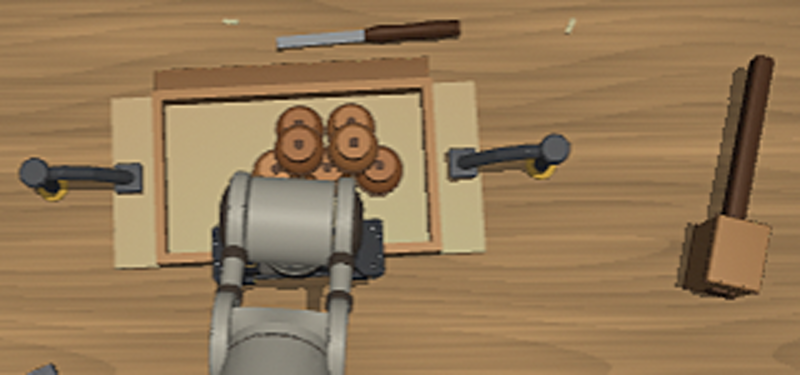

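The tray is now flush against the batten, with its ends in line and the ledges under the pads, and the heap is still intact. Next is the mallet.

```bash
python3 - <<'E'
from h import *
p=np.array(bot.current_ee_pos());bot.line_to([p[0]-.03,p[1],.014]);bot.line_to([p[0]-.03,p[1],.25],max_speed=.3)
g=np.array([.5514+.004,-.4330]);a=-.21
go([*g,.23],a)
print(bot.current_joints()[5],bot.current_clock())
d=cam('wrist');cv2.imwrite('pics/w1.png',d['pixels']);
for k in ([*g,.05],[.4947,-.4204,.1],[.7392,-.4726,.05]):print(proj(d,k).round(0))
import json;json.dump({k:(v.tolist() if hasattr(v,'tolist') else v) for k,v in d.items() if k!='pixels'},open('w1.json','w'))
E
```

```text
0.9476046617142522 13.0583
[317. 180.]
[318. 246.]
[318.   3.]
```

View pics/w1.png

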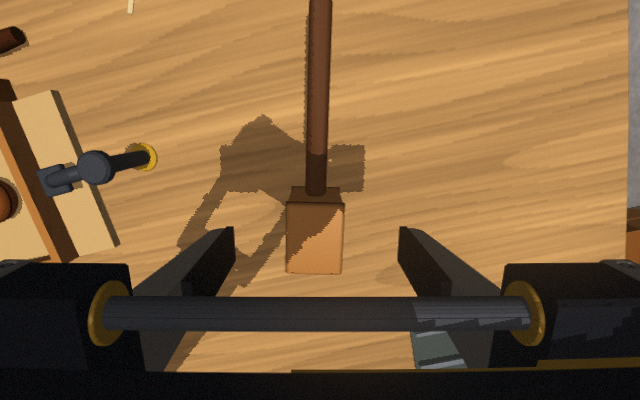

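The wrist view shows the mallet head's top centred at about (315,239), with its handle straight up along column 317. The right crown is at (95,167) and its brass ring at (145,157). The head sits a few mm further out than I had estimated.

```bash
python3 - <<'E'
from h import *
import json
d=json.load(open('w1.json'));d['R']=np.array(d['R']);d['t']=np.array(d['t'])
H=onz(d,(315.5,239),.1);print(H,onz(d,(316.5,190),.05),onz(d,(319.5,10),.05),'crR',onz(d,(95,167),.102),'ringR',onz(d,(141,157),0))
n=onz(d,(316.5,160),.05)[:2];e=onz(d,(319.5,10),.05)[:2];u=(e-n)/np.linalg.norm(e-n);a=np.arctan2(u[1],u[0])
g=n+u*((H[:2]-n)@u+.060);print(u,a,g)
r=rot([*g,.2],a);bot.line_to([*g,.12],list(r));bot.set_gripper(.5)
bot.line_to([*g,.031],max_speed=.1);print(F())
bot.set_gripper(0.,60);print(bot.current_opening()*92,bot.current_grip_force())
bot.line_to([*g,.25],max_speed=.15);print(F(),bot.current_ft_torque(),bot.current_opening()*92,bot.current_clock())
d=cam('scene');cv2.imwrite('pics/s2.png',cv2.resize(d['pixels'][60:340,100:450],None,fx=2,fy=2))
E
```

```text
[ 0.50283816 -0.41992039  0.1       ] [ 0.54408491 -0.42980563  0.05      ] [ 0.73247979 -0.47286961  0.05      ] crR [ 0.62535072 -0.21712825  0.102     ] ringR [ 0.62505862 -0.21036793  0.        ]
[ 0.9740329  -0.22640652] -0.2283868147725584 [ 0.56137479 -0.43309755]
[-1.01784146e-04  2.52899248e-01 -3.06267160e-01]
22.982204694019902 59.97412919998169
[-0.44923572 -0.79558212 -4.2333426 ] [-0.00624479  0.02584939  0.01649586] 23.169596846558115 17.9167
```

View pics/s2.png

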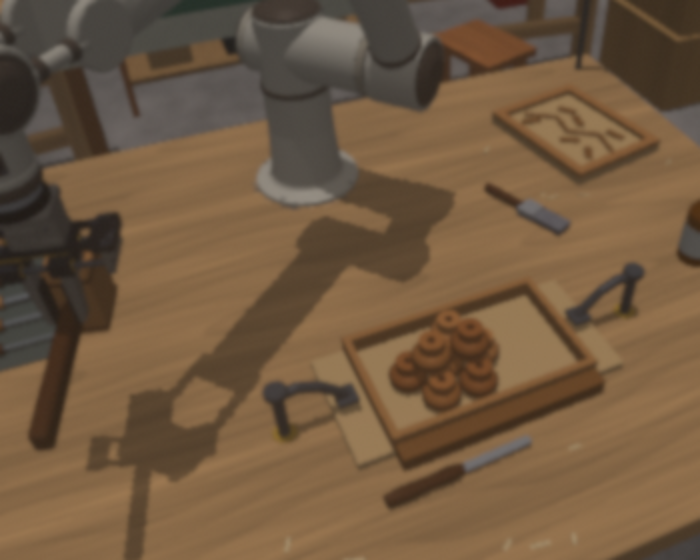

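The mallet is held level and clear of the bench. I'll strike the right holdfast first.

```bash
cat > strike.py <<'E'
from h import *
import sys
cr=np.array([float(sys.argv[1]),float(sys.argv[2])]);a=float(sys.argv[3])
u=np.array([np.cos(a),np.sin(a)]);p=cr+u*.045
go([*p,.25],a);print(bot.current_joints()[5]);bot.line_to([*p,.165],max_speed=.2);f0=F()
for z in map(float,sys.argv[4:]):
    bot.line_to([*p,z],max_speed=.25);f=F()-f0;zz=bot.current_ee_pos()[2]
    t=np.array(bot.current_ft_torque());bot.line_to([*p,.165],max_speed=.25)
    print(z,f.round(1),round(zz,4),t.round(2),round(bot.current_opening()*92,1),(F()-f0).round(1))
print(bot.current_clock())
d=cam('wrist');cv2.imwrite('pics/w%s.png'%int(bot.current_clock()),d['pixels'])
E
python3 strike.py .6245 -.216 -.15 .134 .128 .123
```

```text
1.2281604695672603
0.134 [0.4 0.5 0.8] 0.1349 [-0.03  0.03 -0.04] 23.4 [-0.6 -0.   0.2]
0.128 [-0.1  0.6  1.4] 0.1256 [0.   0.04 0.02] 23.4 [-0.1 -0.1  0.7]
0.123 [-0.2 -0.4  0.5] 0.1204 [ 0.03 -0.04 -0.02] 23.3 [ 0.  -0.1  0.2]
21.2667
```

View pics/w21.png

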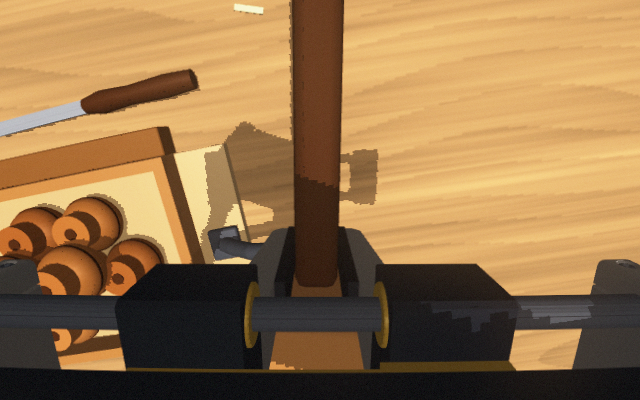

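The right pad and arm run in under the mallet head, so the head is lined up over the crown. I'll keep going down.

```bash
python3 strike.py .6245 -.216 -.15 .119 .116 .113
```

```text
1.2285319955253045
0.119 [-0.3  0.  -1.4] 0.1203 [ 0.04 -0.   -0.01] 23.3 [-0.8  0.2 -1.4]
0.116 [ 0.3 -0.5  1.3] 0.1142 [-0.23 -0.25  0.02] 23.2 [-1.1  0.6 -0.8]
0.113 [-1.4 -0.   0.8] 0.1099 [ 0.02  0.04 -0.02] 23.4 [-1.3  0.7 -1. ]
24.4083
```

```bash
python3 - <<'E'
from h import *
p=bot.current_ee_pos();bot.line_to([p[0],p[1],.28],max_speed=.25)
cr=np.array([.6015,.3935]);a=.15;p=cr+.045*np.array([np.cos(a),np.sin(a)])
go([*p,.28],a)
d=cam('scene');print(proj(d,[.6245,-.216,.086]),proj(d,[.6245,-.216,.103]))
c=d['pixels']
A=cv2.resize(c[225:295,215:295],None,fx=5,fy=5,interpolation=cv2.INTER_CUBIC);B=cv2.resize(c[175:245,360:440],None,fx=5,fy=5,interpolation=cv2.INTER_CUBIC)
cv2.imwrite('pics/s3.png',np.hstack([A,B]))
print(bot.current_clock())
E
```

```text
[236.45258147 259.07246404] [235.54076069 255.27263895]
27.3417
```

View pics/s3.png

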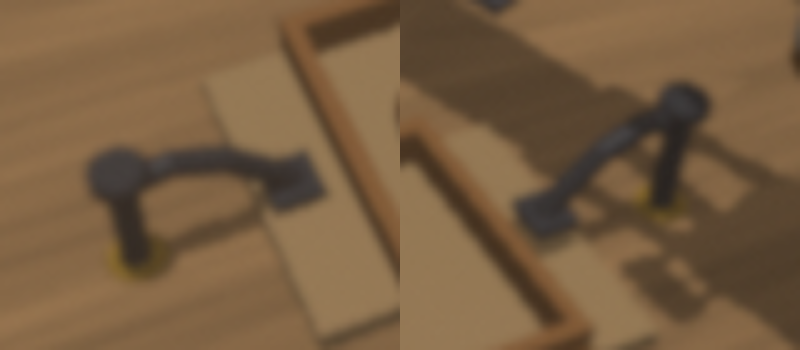

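The right crown is at about scene pixel (238.6,259.6), which matches the driven height, and its pad appears to rest on the ledge. I'll compare it with the first scene image.

```bash
python3 - <<'E'
from h import *
a=cv2.imread('pics/scene0.png');d=cam('scene');b=d['pixels']
t=a[248:266,228:248]
def off(a,b,x0,x1,y0,y1):
    t=cv2.resize(a[y0:y1,x0:x1],None,fx=4,fy=4,interpolation=cv2.INTER_CUBIC);m=8
    s=cv2.resize(b[y0-m:y1+m,x0-m:x1+m],None,fx=4,fy=4,interpolation=cv2.INTER_CUBIC)
    r=cv2.matchTemplate(s,t,cv2.TM_CCOEFF_NORMED);_,v,_,l=cv2.minMaxLoc(r);return np.array(l)/4-m,v
print('R',off(a,b,230,248,250,264),'L',off(a,b,410,424,190,206))
for z in(.104,.102,.099,.086):print(z,proj(d,[.6245,-.216,z]))
E
```

```text
R (array([0.75, 3.75]), 0.9905189275741577) L (array([0.25, 0.  ]), 0.916526198387146)
0.104 [235.48653186 255.0464008 ]
0.102 [235.59492312 255.49857197]
0.099 [235.75701315 256.17454598]
0.086 [236.45258147 259.07246404]
```

The right crown dropped 3.75 px, about 17 mm, so that holdfast is seated. Now the left one.

```bash
cat > chk.py <<'E'
from h import *
def off(a,b,x0,x1,y0,y1):
    t=cv2.resize(a[y0:y1,x0:x1],None,fx=4,fy=4,interpolation=cv2.INTER_CUBIC);m=8
    s=cv2.resize(b[y0-m:y1+m,x0-m:x1+m],None,fx=4,fy=4,interpolation=cv2.INTER_CUBIC)
    r=cv2.matchTemplate(s,t,cv2.TM_CCOEFF_NORMED);_,v,_,l=cv2.minMaxLoc(r);return np.array(l)/4-m,v
def chk():
    a=cv2.imread('pics/scene0.png');d=cam('scene');b=d['pixels']
    print('R',off(a,b,230,248,250,264),'L',off(a,b,410,424,190,206))
    for z in(.104,.1,.086):print(z,proj(d,[.6015,.3935,z]).round(2))
E
python3 strike.py .6015 .3935 .15 .130 .123 .117 .113; python3 - <<'E'
from chk import *
p=bot.current_ee_pos();bot.line_to([p[0],p[1],.26],max_speed=.25)
chk();d=cam('wrist');cv2.imwrite('pics/w30.png',d['pixels']);print(proj(d,[.6015,.3935,.086]))
E
```

```text
-1.3244289253848114
0.13 [-0.6 -0.9 -0.1] 0.1301 [ 0.05  0.08 -0.02] 23.0 [-0.6  0.5 -1.2]
0.123 [ 0.1 -0.9 -0.5] 0.1192 [0.03 0.1  0.01] 23.5 [-0.6 -1.6 -1.6]
0.117 [0.1 0.3 0. ] 0.1132 [0.04 0.06 0.09] 23.4 [ 0.4 -0.5 -1.1]
0.113 [ 0.9 -0.6 -0.3] 0.109 [ 0.02  0.09 -0.01] 23.9 [ 0.7 -1.  -1. ]
30.8333
R (array([0.75, 3.75]), 0.9904604554176331) L (array([0.25, 0.  ]), 0.9202921986579895)
0.104 [416.32 193.26]
0.1 [416.1  194.16]
0.086 [415.35 197.29]
[317.08163414 140.33379592]
```

View pics/w30.png

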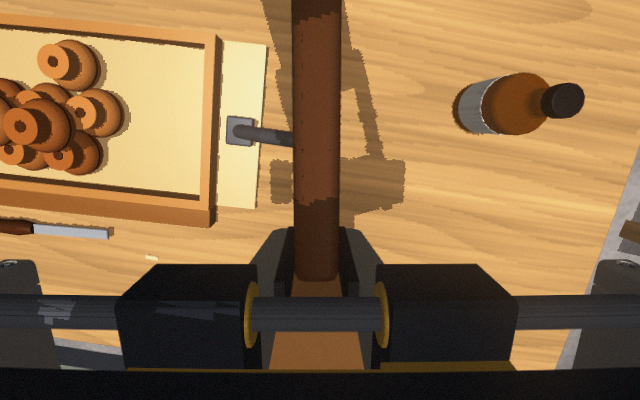

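The wrist is turned half round here: the head points away from the robot and the handle lies over the crown. Those blows missed, so I'll mirror the offset.

```bash
sed -i 's/^u=np.array.*/u=np.array([np.cos(a),np.sin(a)]);S=-1 if cr[1]>0 else 1;p=cr+S*u*.045/' strike.py
python3 strike.py .6015 .3935 .15 .132 .127 .122 .118 .115 .112; python3 - <<'E'
from chk import *
p=bot.current_ee_pos();bot.line_to([p[0],p[1],.26],max_speed=.25)
chk()
E
```

```text
-1.291642356222265
0.132 [-1.   0.4 -0.8] 0.132 [0.04 0.13 0.02] 23.6 [-0.5 -0.7 -1.1]
0.127 [-0.8 -0.3 -0.8] 0.1248 [-0.03  0.12 -0.04] 23.3 [ 0.2  0.2 -1.7]
0.122 [0.7 0.8 0.2] 0.1193 [-0.03  0.13 -0.03] 23.3 [-1.1 -0.5 -1.3]
0.118 [-0.4  0.5 -0.1] 0.1153 [-0.03  0.18 -0.05] 23.6 [-0.9  0.8 -1.4]
0.115 [-0.6  0.1 -0.5] 0.1127 [ 0.06  0.13 -0.01] 23.6 [-1.4 -0.4 -0.7]
0.112 [-0.9 -0.1  0.4] 0.1091 [0.04 0.14 0.01] 23.5 [-0.6 -0.6 -1.5]
36.4583
R (array([0.75, 3.75]), 0.9909246563911438) L (array([-0.5,  4. ]), 0.875928521156311)
0.104 [416.32 193.26]
0.1 [416.1  194.16]
0.086 [415.35 197.29]
```

Both crowns have dropped by about 17 to 18 mm. I'll confirm the left one is seated by going lower and watching the force.

```bash
cat > seat.py <<'E'
from chk import *
import sys
cr=np.array([float(sys.argv[1]),float(sys.argv[2])]);a=float(sys.argv[3]);S=-1 if cr[1]>0 else 1
p=cr+S*np.array([np.cos(a),np.sin(a)])*.045
go([*p,.25],a);print(bot.current_joints()[5]);bot.line_to([*p,.14],max_speed=.2);f0=F()
for z in np.arange(.112,.098,-.002):
    bot.line_to([*p,z+.012],max_speed=.2);bot.line_to([*p,z],max_speed=.2);bot.hold(.2);f=F()-f0
    print(z.round(3),f.round(1),round(bot.current_ee_pos()[2],4),np.array(bot.current_ft_torque()).round(2),round(bot.current_opening()*92,1))
    if f[2]>14:break
bot.line_to([*p,.25],max_speed=.2);chk();print(bot.current_clock())
E
python3 seat.py .6015 .3935 .15
```

```text
-1.2915981395566858
0.112 [-1.7  0.2 -0.6] 0.1128 [-0.03  0.1   0.03] 23.1
0.11 [-1.7  0.7 -0.8] 0.1103 [0.06 0.13 0.03] 23.4
0.108 [-0.6 -0.4 -1.8] 0.1077 [ 0.01  0.15 -0.08] 23.0
0.106 [1.2 2.4 4.8] 0.1068 [ 0.44 -0.32  0.05] 23.7
0.104 [-2.5  1.2 11.2] 0.1065 [ 0.05  0.21 -0.02] 23.6
0.102 [-5.5 -1.  16.4] 0.1057 [-0.27  0.74 -0.02] 23.6
R (array([0.75, 3.75]), 0.9909414052963257) L (array([-0.5,  4. ]), 0.875657320022583)
0.104 [416.32 193.26]
0.1 [416.1  194.16]
0.086 [415.35 197.29]
43.1833
```

The left holdfast is seated: 16 N with no further travel. Now the same check on the right.

```bash
python3 seat.py .6245 -.216 -.15
```

```text
1.2281932935443487
0.112 [-0.8 -0.1 -0.4] 0.1129 [-0.    0.01  0.02] 23.3
0.11 [-0.7  0.1 -1.3] 0.1103 [ 0.03  0.02 -0.02] 23.3
0.108 [-1.3 -0.3 -0.1] 0.108 [-0.02  0.01 -0.04] 23.2
0.106 [ 1.  -1.6  0.2] 0.106 [-0.12 -0.18 -0.01] 23.3
0.104 [ 4.6 -2.1  6.8] 0.1056 [-0.38 -0.89  0.05] 23.2
0.102 [ 0.2  0.3 14.4] 0.1052 [0.22 0.37 0.01] 23.6
R (array([1. , 4.5]), 0.7505759596824646) L (array([-0.75,  3.25]), 0.9950851798057556)
0.104 [416.32 193.26]
0.1 [416.1  194.16]
0.086 [415.35 197.29]
51.2417
```

Both holdfasts are seated. Now I'll put the mallet back at its old spot.

```bash
python3 - <<'E'
from h import *
g=[.5614,-.4331];a=-.21
go([*g,.25],a);print(bot.current_joints()[5]);bot.line_to([*g,.05],max_speed=.2);f0=F()
z=.045
while z>.014:
    z-=.003;bot.line_to([*g,z],max_speed=.05);f=F()-f0
    if f[2]>4:break
print(z,f.round(1));bot.set_gripper(.5);bot.hold(.2);print(bot.current_ee_pos()[2],F().round(1))
bot.line_to([*g,.25],max_speed=.25)
t=np.array([.54,.085]);go([*t,.32],.036);print(bot.current_joints()[5],bot.current_clock())
d=cam('wrist');cv2.imwrite('pics/w5.png',d['pixels'])
e=cam('top');cv2.imwrite('pics/top5.png',cv2.resize(e['pixels'][120:270,190:510],None,fx=2.5,fy=2.5,interpolation=cv2.INTER_CUBIC))
E
```

```text
0.9542134038447553
0.01799999999999999 [-2.  3. 10.]
0.017931743527202823 [-0.  -0.6  0.4]
1.4696768099674336 59.3167
```

View pics/w5.png

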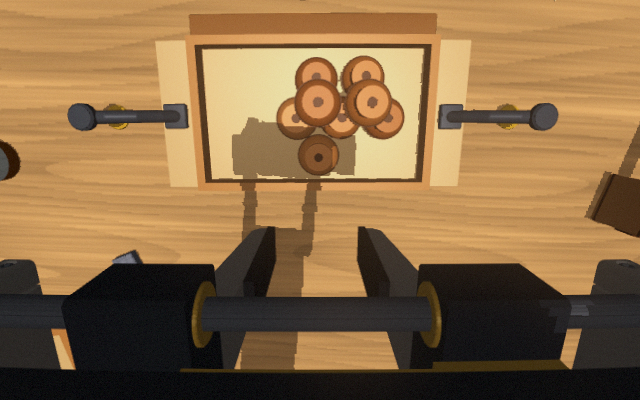

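View pics/top5.png

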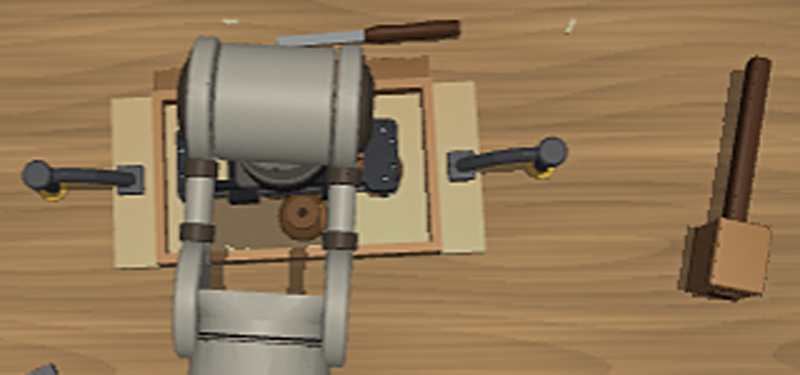

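The wrist view shows the tray home, both pads on the ledges, and the mallet standing clear. The feet's collar dots are at (317,102) and (372,102) for the stacked pair. The rest are at (316,76), (365,74), (295,117), (342,119), (388,117) and (318,157). I'll write the pick-and-place code and check the localisation.

```bash
cat > pp.py <<'E'
from h import *
TC=np.array([.6119,.0887]);TH=.036
Rm=np.array([[np.cos(TH),-np.sin(TH)],[np.sin(TH),np.cos(TH)]])
W=lambda p:TC+Rm@np.asarray(p); T=lambda q:Rm.T@(np.asarray(q)[:2]-TC)
LOOK=[.54,.085,.32]
def look():
    go(LOOK,TH);bot.hold(.2);return cam('wrist')
def dots(d,z=.064):
    """collar-top centres: Hough on bulge/collar circles in the tray, cast on z; tray frame (mm)"""
    g=cv2.cvtColor(d['pixels'],cv2.COLOR_BGR2LAB)
    q=cv2.resize(g[40:195,190:445,1],None,fx=4,fy=4,interpolation=cv2.INTER_CUBIC)
    c=cv2.HoughCircles(cv2.GaussianBlur(q,(0,0),3),cv2.HOUGH_GRADIENT,1,120,param1=60,param2=14,minRadius=75,maxRadius=100)
    return [] if c is None else [((x+1.5)/4+190-.5+.125,(y+1.5)/4+40-.5+.125,r/4) for x,y,r in c[0]]
def bestyaw(p,others,half=.034):
    b=None
    for a in np.arange(0,np.pi,np.pi/18):
        v=np.array([np.sin(a),-np.cos(a)])*half
        m=min([9]+[np.linalg.norm(np.array(o)-p-s*v) for o in others for s in(1,-1)])
        m=min(m,.05)-.002*abs(np.sin(a))   # beyond 50 mm any yaw will do
        if b is None or m>b[0]: b=(m,a)
    return b
def pick(p,others,under=.014,op=.054):
    m,a=bestyaw(p,others);w=W(p);z=under+.035
    bot.set_gripper(op/.092);go([*w,z+.07],a+TH);bot.line_to([*w,z+.012],max_speed=.2);f0=F()
    for zz in np.arange(z+.010,z-.0001,-.0025):
        bot.line_to([*w,zz],max_speed=.06)
        if (F()-f0)[2]>3: bot.line_to([*w,zz+.002],max_speed=.06);break
    zt=bot.current_ee_pos()[2];bot.set_gripper(0.,25);bot.line_to([*w,max(z+.05,.13)],max_speed=.2)
    o=bot.current_opening()*92;print('pick',np.round(1000*p),'clr',round(m,3),'z',round(zt,4),'open',round(o,1));return o>30,zt-under
def place(p,others,h=.035):
    m,a=bestyaw(p,others,.036);w=W(p)
    go([*w,.13],a+TH);bot.line_to([*w,.014+h+.008],max_speed=.2);f0=F()
    for zz in np.arange(.014+h+.006,.014+h-.006,-.002):
        bot.line_to([*w,zz],max_speed=.06)
        if (F()-f0)[2]>2.5:break
    zt=bot.current_ee_pos()[2];o=bot.current_opening()*92;bot.set_gripper(.052/.092);bot.line_to([*w,.13],max_speed=.25)
    print('place',np.round(1000*p),'clr',round(m,3),'z',round(zt,4),'open',round(o,1),'t',round(bot.current_clock(),1))
E
python3 - <<'E'
from pp import *
d=look()
for n,u,v in [('',155,41),('',170,187),('',458,186),('',470,40)]:print(T(onz(d,(u,v),.014)).round(4))
for u,v,z in [(317,102,.114),(372,102,.114),(316,76,.064),(365,74,.064),(295,117,.064),(342,119,.064),(388,117,.064),(318,157,.064)]:print((u,v),(1000*T(onz(d,(u,v),z))).round(1))
for u,v,r in dots(d):print(round(u,1),round(v,1),round(r,1),(1000*T(onz(d,(u,v),.032))).round(1),(1000*T(onz(d,(u,v),.082))).round(1))
E
```

```text
[0.1074 0.2297]
[-0.1068  0.23  ]
[-0.1055 -0.2262]
[ 0.1084 -0.2225]
(317, 102) [16.8 -2.7]
(372, 102) [ 16.9 -68. ]
(316, 76) [52.1 -1.5]
(365, 74) [ 54.6 -65.8]
(295, 117) [-0.3 26.8]
(342, 119) [ -2.9 -36.6]
(388, 117) [ -0.2 -98.7]
(318, 157) [-54.2  -4.3]
```

```bash
sed -i 's/^Rm=\(.*\)$/Rm=\1;TC=TC+Rm@[.0009,.002]/' pp.py
python3 - <<'E'
from pp import *
A=np.array([.0159,-.0047]);B=np.array([.016,-.070])
ok,h=pick(A,[B],.064,.060)
if ok:
    place(np.array([.047,.120]),[],h)
    ok,h=pick(B,[],.064,.060)
    if ok: place(np.array([-.047,.120]),[[.047,.120]],h)
d=look();cv2.imwrite('pics/w6.png',d['pixels']);print(bot.current_clock(),ok)
E
```

```text
pick [16. -5.] clr 0.048 z 0.0987 open 0.6
65.2833 False
```

View pics/w6.png

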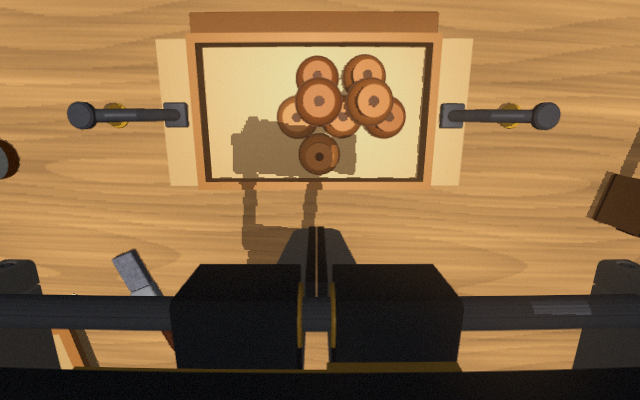

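The heap is undisturbed and the fingers closed above the foot, so the stacked feet sit lower than I assumed. I'll triangulate their height from a second wrist view.

```bash
python3 - <<'E'
from pp import *
d1=cam('wrist')
bot.line_to([LOOK[0]-.02,LOOK[1]-.09,.32],max_speed=.3);bot.hold(.2);d2=cam('wrist')
def tri(u,v):
    # match the bright collar with its dot
    k=11;I1,I2=[cv2.resize(x['pixels'],None,fx=2,fy=2,interpolation=cv2.INTER_CUBIC) for x in(d1,d2)]
    t=I1[int(2*(v-k)):int(2*(v+k)),int(2*(u-k)):int(2*(u+k))];best=None
    for z in np.arange(.03,.13,.002):
        uv=proj(d2,onz(d1,(u,v),z));x,y=(2*(uv-k)).round().astype(int)
        for dy in(-3,-2,-1,0,1,2,3):
            s=I2[y+dy:y+dy+4*k,x:x+4*k]
            if s.shape!=t.shape: continue
            c=cv2.matchTemplate(s,t,cv2.TM_CCOEFF_NORMED)[0,0]
            if best is None or c>best[0]:best=(c,z,dy)
    return best
for u,v in [(319,101),(373,101),(317,75),(368,73),(389,117),(297,117)]:
    b=tri(u,v);print((u,v),b,(1000*T(onz(d1,(u,v),b[1]))).round(1))
print(bot.current_clock())
E
```

```text
(319, 101) (np.float32(0.9743845), np.float64(0.11600000000000008), 0) [16.  -6.9]
(373, 101) (np.float32(0.9724242), np.float64(0.11400000000000007), 0) [ 16.2 -70.7]
(317, 75) (np.float32(0.82250684), np.float64(0.06800000000000003), -1) [50.7 -4.7]
(368, 73) (np.float32(0.91508967), np.float64(0.06600000000000003), -1) [ 53.5 -70.9]
(389, 117) (np.float32(0.60730153), np.float64(0.08600000000000005), -2) [ -2.1 -96.7]
(297, 117) (np.float32(0.73958284), np.float64(0.07600000000000004), 3) [-2.2 21.4]
66.0417
```

The position and height were right, so the grip was probably too shallow: the pads sit 19 mm behind the tip. I'll retry with a touch-down and more diagnostics.

```bash
python3 - <<'E'
from pp import *
A=np.array([.016,-.0065]);w=W(A);a=np.pi/2+TH
bot.set_gripper(.060/.092);go([*w,.16],a);bot.line_to([*w,.106],max_speed=.2);f0=F()
for z in np.arange(.104,.087,-.002):
    bot.line_to([*w,z],max_speed=.05);f=F()-f0;print(z.round(3),f.round(1))
    if f[2]>3:break
bot.line_to([*w,bot.current_ee_pos()[2]+.001]);bot.set_gripper(0.,15);print('closed',bot.current_opening()*92,bot.current_grip_force(),bot.current_ee_pos()[2])
bot.line_to([*w,.112],max_speed=.05);print(bot.current_opening()*92,bot.current_grip_force())
bot.line_to([*w,.16],max_speed=.1);print(bot.current_opening()*92,bot.current_grip_force(),bot.current_clock())
E
```

```text
0.104 [-1.  -0.7  0.5]
0.102 [-0.4 -0.1  1.1]
0.1 [-0.6  0.2  1. ]
0.098 [-0.3 -0.  -0.8]
0.096 [-0.   0.   0.7]
0.094 [ 0.5  0.3 -0.1]
0.092 [-0.6  0.1  0.7]
0.09 [0.5 0.1 0.7]
0.088 [-0.2  0.9  0.9]
closed 36.23700440848107 14.99982699751854 0.0887271560300184
36.5108524750618 14.999459981918335
35.866304949244544 14.999455064535141 72.925
```

The foot is held with the tips 25 mm above its underside. I'll place it and continue with a deeper grip.

```bash
python3 - <<'E'
s=open('pp.py').read()
s=s.replace("m=min(m,.05)-.002*abs(np.sin(a))","v2=v*(half+.011)/half\n        m=min(m,.05)-.004*abs(np.cos(a))-.02*any(np.any(np.abs(p+k*v2)>[.093,.158]) for k in(1,-1))")
s=s.replace("z=under+.035","z=under+hh").replace("under=.014,op=.054","under=.014,op=.054,hh=.029")
open('pp.py','w').write(s)
E
python3 - <<'E'
from pp import *
place(np.array([.045,.120]),[],.0247)
ok,h=pick(np.array([.016,-.0705]),[],.064,.060,.025)
if ok: place(np.array([-.045,.120]),[[.045,.120]],h)
d=look();cv2.imwrite('pics/w7.png',d['pixels']);np.save('w7.npy',np.array([d[k] for k in('fx','fy','cx','cy','k1')]));print(bot.current_clock())
# dots search
for s in (8,10,12,14):
    c=cv2.HoughCircles(cv2.GaussianBlur(cv2.resize(d['pixels'][40:195,190:445,1],None,fx=4,fy=4,interpolation=cv2.INTER_CUBIC),(0,0),2),cv2.HOUGH_GRADIENT,1,120,param1=80,param2=s+10,minRadius=40,maxRadius=62)
    print(s,None if c is None else [((x/4+190).round(1),(y/4+40).round(1),(r/4).round(1)) for x,y,r in c[0]])
E
```

```text
place [ 45. 120.] clr 0.05 z 0.0386 open 36.1 t 76.3
pick [ 16. -70.] clr 0.05 z 0.0887 open 35.1
place [-45. 120.] clr 0.05 z 0.0388 open 35.6 t 83.6
85.0917
8 [(np.float32(343.1), np.float32(117.1), np.float32(14.2)), (np.float32(366.6), np.float32(74.6), np.float32(15.4)), (np.float32(389.6), np.float32(116.9), np.float32(13.7)), (np.float32(318.1), np.float32(76.4), np.float32(15.1)), (np.float32(296.9), np.float32(117.1), np.float32(14.2)), (np.float32(221.6), np.float32(80.1), np.float32(15.4)), (np.float32(227.9), np.float32(147.6), np.float32(14.3))]
10 [(np.float32(343.1), np.float32(117.1), np.float32(14.2)), (np.float32(366.6), np.float32(74.6), np.float32(15.4)), (np.float32(389.6), np.float32(116.9), np.float32(13.7)), (np.float32(318.1), np.float32(76.4), np.float32(15.1)), (np.float32(296.9), np.float32(117.1), np.float32(14.2)), (np.float32(222.4), np.float32(80.1), np.float32(14.5)), (np.float32(227.9), np.float32(147.6), np.float32(14.3))]
12 [(np.float32(343.1), np.float32(117.1), np.float32(14.2)), (np.float32(366.6), np.float32(74.6), np.float32(15.4)), (np.float32(389.6), np.float32(116.9), np.float32(13.7)), (np.float32(318.1), np.float32(76.4), np.float32(15.1)), (np.float32(296.9), np.float32(117.1), np.float32(14.2)), (np.float32(222.4), np.float32(80.1), np.float32(14.5)), (np.float32(227.9), np.float32(147.6), np.float32(14.3))]
14 [(np.float32(343.1), np.float32(117.1), np.float32(14.2)), (np.float32(366.6), np.float32(74.6), np.float32(15.4)), (np.float32(389.6), np.float32(116.9), np.float32(13.7)), (np.float32(318.1), np.float32(76.4), np.float32(15.1)), (np.float32(296.9), np.float32(117.1), np.float32(14.2)), (np.float32(222.4), np.float32(80.1), np.float32(14.5)), (np.float32(227.9), np.float32(147.6), np.float32(14.3))]
```

View pics/w7.png

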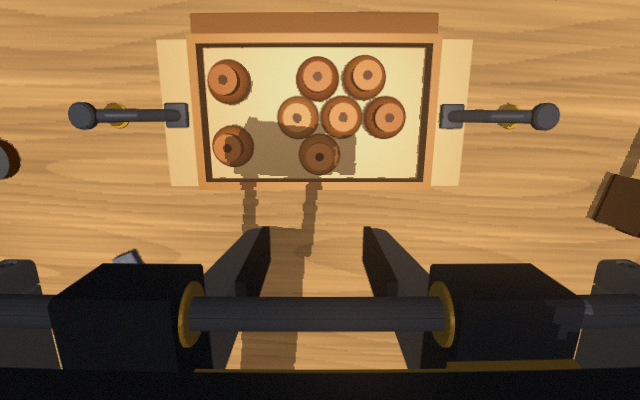

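This view shows two feet well placed at (222,80) and (228,148). The six floor feet remain at (318,76), (366,75), (297,117), (343,117), (389,117) and, in shadow, (319,157). Hough on the collars works, so I'll run the rest numerically.

```bash
cat >> pp.py <<'E'
def feet(d=None):
    d=d or look();g=cv2.createCLAHE(3,(4,4)).apply(d['pixels'][40:195,190:445,1])
    q=cv2.GaussianBlur(cv2.resize(g,None,fx=4,fy=4,interpolation=cv2.INTER_CUBIC),(0,0),2)
    c=cv2.HoughCircles(q,cv2.HOUGH_GRADIENT,1,120,param1=80,param2=18,minRadius=46,maxRadius=64)
    P=[] if c is None else [T(onz(d,(x/4+189.6,y/4+39.6),.064)) for x,y,r in c[0][:12]]
    return [p for p in P if abs(p[0])<.075 and abs(p[1])<.14]
def near(p,L,tol=.035):
    L=sorted(L,key=lambda q:np.linalg.norm(q-p))
    return L[0] if L and np.linalg.norm(L[0]-p)<tol else None
def run(src,dst,known):
    """known: list of expected centres; refreshed by the camera where seen"""
    L=feet();new=[]
    for k in known:
        q=near(np.array(k),L,.025);new.append(q if q is not None else np.array(k))
    i=min(range(len(new)),key=lambda j:np.linalg.norm(np.array(known[j])-src))
    oth=[n for j,n in enumerate(new) if j!=i]
    print('seen',len(L),'src',(1000*new[i]).round(1))
    ok,h=pick(new[i],oth)
    if not ok: print('MISS');return new,False
    place(np.array(dst),oth,h);new[i]=np.array(dst);return new,True
E
python3 - <<'E'
from pp import *
L=feet();print((1000*np.array(L)).round(1).tolist())
exp=[[.046,.118],[-.046,.118],[.051,-.004],[.053,-.068],[-.001,.024],[-.001,-.038],[-.001,-.099],[-.055,-.006]]
k=exp
for s,t in [([-.001,-.099],[-.046,-.121]),([.053,-.068],[.046,-.121])]:
    k,ok=run(np.array(s),t,k)
    if not ok:break
L=feet();print((1000*np.array(L)).round(1).tolist());print((1000*np.array(k)).round(1).tolist(),bot.current_clock())
E
```

```text
[[-2.6, -100.7], [50.3, -4.5], [-1.8, -39.2], [52.6, -68.7], [-2.1, 23.5], [-43.4, 120.5], [45.5, 122.5]]
seen 7 src [ -0.7 -98.5]
pick [ -1. -99.] clr 0.048 z 0.0427 open 0.8
MISS
[[50.5, -4.1], [-2.0, -39.0], [-1.5, -100.8], [51.8, -70.7], [-43.8, 120.2], [46.0, 122.0], [-1.6, 23.1]]
[[45.7, 120.8], [-43.5, 120.5], [50.6, -4.8], [52.5, -68.7], [-2.1, 23.5], [-1.8, -38.8], [-0.7, -98.5], [-55.0, -6.0]] 91.9333
```

The grip needs the tips about 25 mm above the underside, so I'll use that depth from here on.

```bash
sed -i 's/op=.054,hh=.029/op=.060,hh=.025/; s/m,a=bestyaw(p,others);w=W(p)/m,a=bestyaw(p,others,.039);w=W(p)/' pp.py
python3 - <<'E'
from pp import *
k=[[.046,.121],[-.0435,.1205],[.0506,-.0045],[.0525,-.0690],[-.002,.0235],[-.002,-.039],[-.0015,-.1],[-.055,-.006]]
for s,t in [([-.001,-.099],[-.046,-.121]),([.053,-.068],[.046,-.121])]:
    k,ok=run(np.array(s),t,k)
    if not ok:break
L=feet();print((1000*np.array(L)).round(1).tolist());print((1000*np.array(k)).round(1).tolist(),bot.current_clock())
E
```

```text
seen 7 src [  -2.  -100.6]
pick [  -2. -101.] clr 0.048 z 0.0388 open 34.9
place [ -46. -121.] clr 0.05 z 0.0388 open 35.2 t 100.7
seen 8 src [ 52.  -70.4]
pick [ 52. -70.] clr 0.047 z 0.0387 open 35.5
place [  46. -121.] clr 0.05 z 0.0389 open 35.1 t 111.1
[[50.5, -4.3], [-2.1, 23.3], [48.3, -118.9], [45.7, 120.8], [-2.1, -38.9], [-44.0, 120.2], [-45.5, -123.6]]
[[45.9, 120.7], [-42.1, 120.1], [50.7, -4.6], [46.0, -121.0], [-2.2, 23.3], [-1.6, -38.9], [-44.9, -122.9], [-47.1, -12.5]] 112.8917
```

```bash
cat > st.py <<'E'
from pp import *
import sys,json
k=json.load(open('k.json'))
for a in json.loads(sys.argv[1]):
    k,ok=run(np.array(a[0]),a[1],k);k=[list(map(float,x)) for x in k]
    if not ok:break
json.dump(k,open('k.json','w'))
L=feet();print((1000*np.array(L)).round(1).tolist());print((1000*np.array(k)).round(1).tolist(),bot.current_clock())
E
echo '[[0.046,0.121],[-0.044,0.120],[0.0507,-0.0046],[0.048,-0.119],[-0.0022,0.0233],[-0.0016,-0.0389],[-0.0455,-0.123],[-0.055,-0.007]]' > k.json
python3 st.py '[[[-0.0016,-0.0389],[0,-0.078]],[[0.0507,-0.0046],[0.046,-0.036]]]'
```

```text
seen 7 src [ -1.5 -39.5]
pick [ -1. -39.] clr 0.036 z 0.0388 open 35.0
place [  0. -78.] clr 0.042 z 0.0388 open 35.3 t 122.1
seen 7 src [50.3 -4.9]
pick [50. -5.] clr 0.047 z 0.0387 open 35.0
place [ 46. -36.] clr 0.049 z 0.0388 open 35.2 t 131.9
[[3.0, -78.3], [46.0, 122.4], [46.8, -122.0], [47.8, -36.2], [-44.7, -123.0], [-43.9, 120.5], [-2.3, 24.1]]
[[45.7, 119.8], [-43.5, 120.4], [46.0, -36.0], [46.9, -121.3], [-1.9, 23.6], [2.9, -78.4], [-44.5, -122.5], [-55.0, -7.0]] 133.4417
```

```bash
python3 st.py '[[[-0.055,-0.007],[-0.046,-0.036]],[[-0.0019,0.0236],[0.046,0.041]]]'
```

```text
seen 7 src [-55.  -7.]
pick [-55.  -7.] clr 0.047 z 0.0388 open 35.1
place [-46. -36.] clr 0.049 z 0.039 open 35.4 t 141.5
seen 7 src [-3.5 24.2]
pick [-3. 24.] clr 0.05 z 0.0388 open 35.3
place [46. 41.] clr 0.05 z 0.0388 open 35.2 t 150.9
[[2.4, -77.8], [48.1, -35.1], [48.8, 40.9], [-44.9, -121.1], [46.9, -119.9], [45.7, 122.6], [-43.2, 119.7]]
[[46.2, 120.9], [-43.1, 120.3], [48.3, -35.3], [47.3, -121.5], [46.0, 41.0], [2.4, -77.7], [-44.2, -121.3], [-46.0, -36.0]] 152.5167
```

```bash
python3 st.py '[[[0.0024,-0.0777],[-0.046,0.041]]]'; python3 - <<'E'
from pp import *
from chk import chk
go([.40,.085,.34],TH);bot.hold(.3);d=cam('wrist')
bot.line_to([.36,.085,.34],max_speed=.2)
c0=proj(d,[*TC,.04]).astype(int);print(c0)
y0,y1,x0,x1=max(c0[1]-90,0),c0[1]+85,c0[0]-135,c0[0]+135
g=cv2.createCLAHE(3,(4,4)).apply(d['pixels'][y0:y1,x0:x1,1])
q=cv2.GaussianBlur(cv2.resize(g,None,fx=4,fy=4,interpolation=cv2.INTER_CUBIC),(0,0),2)
c=cv2.HoughCircles(q,cv2.HOUGH_GRADIENT,1,120,param1=80,param2=16,minRadius=44,maxRadius=66)
for x,y,r in c[0]:
    p=1000*T(onz(d,(x/4+x0-.4,y/4+y0-.4),.064))
    if abs(p[0])<100 and abs(p[1])<165:print(p.round(1),r/4)
chk();print(bot.current_clock())
for X in [(.0,.2),(-.1,0.2)]:pass
e=cam('top');cv2.imwrite('pics/topZ.png',e['pixels']);cv2.imwrite('pics/wZ.png',d['pixels'])
E
```

```text
seen 7 src [  2.9 -77.8]
pick [  3. -78.] clr 0.043 z 0.0388 open 35.1
place [-46.  41.] clr 0.05 z 0.0388 open 35.4 t 161.0
[[-44.4, -122.8], [49.3, 40.9], [47.1, -121.2], [47.7, -35.0], [46.2, 121.7], [-44.0, 119.7], [-46.9, 40.8]]
[[46.1, 122.5], [-43.4, 118.1], [48.1, -34.7], [47.5, -121.3], [47.6, 40.6], [-46.0, 41.0], [-44.9, -123.3], [-46.0, -36.0]] 162.5833
[317  12]
[ -45.  -124.8] 15.8
[-44.4  43. ] 16.075
[-45.1 -37.4] 14.1
[-44.2 120.3] 14.675
R (array([0.75, 3.75]), 0.9906326532363892) L (array([-0.75,  3.25]), 0.9951632618904114)
0.104 [416.32 193.26]
0.1 [416.1  194.16]
0.086 [415.35 197.29]
163.9583
```

```bash
python3 -c "
from h import *
print(F().round(1),np.array(bot.current_ee_pos()).round(3));print(bot.job_done())"
```

```text
[-1.   0.4 -1. ] [0.361 0.085 0.34 ]
the job is handed in; nothing more can be done
None
```

The job is handed in at about 164 s of the 210 s: the tray is flat against the batten, both holdfasts were driven down with the mallet until seated, the mallet is back on the bench, and the eight feet lie in one even 2 × 4 layer with gaps of about 17–33 mm; the call returned no verdict.

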